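# Start the chopstick steriliser with its pull-and-set dial

### The arm

A 7-joint arm with a two-finger parallel gripper is mounted at the origin on the work surface. World frame = base frame: x ahead of the robot, y to its left, z up, the work surface at z = 0. Lengths are in m, angles in rad, forces in N, time in s.
With the tool pointing down it reaches from about 0.4 to 0.85 m from the base axis. Payload 6.9 kg.
Tool frame: the origin (TCP) lies midway between the tips of the shut fingers; the grasp point (between the pads) lies behind it (ctrl.pinch_z is the z of the grasp point in the tool frame, in m); z points along the fingers, y is the line along which they close (so a half turn about z gives the same grasp; the last joint's range is limited). The gripper opens to 85 mm and grips with 20 to 120 N. Pads are 22 mm wide; open, the fingers measure 114 mm over their backs; the gripper's body (76 mm by 85 mm) begins 54 mm behind the grasp point. The pads swing forward as they close: fully open they stand 13 mm farther back than shut.
Start: joints at [-1.113, 0.507, -0.238, 1.5, 0.126, 1.149, -0.155], TCP at [0.215, 0.587, 0.231] pointing down, gripper open.
Joint ranges: [-3.08, 3.08], [-0.24, 2.05], [-1.43, 1.35], [0, 2.5], [-1.52, 4.66], [0.17, 1.96], [-2.89, 2.89]. Speed limits (rad/s): [2.39, 2.39, 3.14, 3.14, 3.14, 3.14, 3.14].

### API

Orientations are given as a unit quaternion [w, x, y, z].
In Python, from station import ctrl, get_state, vision, ticket, models gives the robot as it stands. Calls block until the motion is done:
- ctrl.movep(position, orientation): joint-space move of the TCP to a pose.
- ctrl.movel(position, frame=None, max_speed=0.15): straight line of the TCP; frame=None keeps the orientation; max_speed is the mean speed in m/s.
- ctrl.set_joints(angles): joint-space move.
- ctrl.ungrasp() and ctrl.close_gripper(force=None): open the fingers fully, or close them until they stop; force is the grip in N (None keeps the last).
- ctrl.pause(seconds).
- ctrl.ik(position, orientation): joint angles nearest the present ones, or None.
- get_state(): the state.
- vision.grab_frame(name): name is "scene" or "top"; returns (picture, depth): 480x640x3 uint8, blue, green, red; 480x640 float32, m along the optical axis (not along the pixel's ray), 0 where there is no reading.
- vision.camera_info(name): a dict with "mtx" (3x3 intrinsics, pixels), "R" (3x3) and "t" (3): a world point X has camera coordinates R X + t. Camera axes: x right, y down, z forward; pixel columns grow to the right and rows downward; lengths in m; the calibration is good to about 2 mm. A picture is of the moment at which its call begins. camera_info takes no time and is no camera call.
A pose or a line that the arm cannot do raises ctrl.Unreachable and nothing moves.
- ticket.close_job(): hands the job in; it is judged then, once.
Trained networks look in the newest picture that a camera, given by its name, has taken for a name from the list of things; names that differ only in an ending like _2 or _b are one class to them, and where a whole thing is asked for, a point or a joint stands for the part that bears it (a point fixed in the world has none). Each returns a list of dicts, best first, with "p" (0 to 1); they miss things now and then, are a little off and sometimes report something else, mostly with a low value. They report only what shows in the picture. A call takes as long as a camera call.
- models.recognise(camera, target): "point" ([column, row] in pixels, amid what is visible of it).
- models.masks_of(camera, target): "mask" (480x640 bool, what is visible of it) and "point" ([column, row] in pixels, amid what is visible of it).
The state is a dict: "time": time; "qpos": joint angles; "qd": joint speeds; "tau": joint torques, N m; "tcp_pos": TCP position; "eef_rot": TCP orientation; "contact_force": force on the tool from outside, world axes, zero at the start; "wrist_torque": the same for the moment, N m; "width": finger opening in m; "gripper_force": force on a finger pad.
Only numpy, scipy, OpenCV 4.12 (cv2) and the standard library are available. Lean on these libraries where they do the work, as an engineer would, in place of code of your own. Each camera call takes 0.05 s, during which the arm holds its last target. There are 200 camera calls.

### The job

Switch on the chopstick steriliser: pull its dial straight up to unlock it, turn it clockwise until you feel its tooth drop into the ON notch, push it fully home and let go. Where the notch sits can only be felt, so search for it with light pressure and never force the dial, in the twist or in the push, because its plastic tooth snaps. Leave the dishes around it where they are.

Things in the scene. Friction and masses are not known exactly. Their poses are not given: they have to be found in the camera images.
- steriliser: White plastic box, 200 mm deep (x), 320 mm wide (y), 120 mm high, fixed to the shelf, with a grey drawer front on its -x side. Origin at the centre of its underside, z up. The dial's vertical axis stands on its flat top at x -30 mm, y -85 mm in this frame. A glass saucer rests on the top beside it.
- collar: Grey plastic ring, 65 mm in diameter, 12 mm high, fixed on the steriliser's top around the dial's axis; origin at the centre of its underside. Its flat upper face has two notches, hidden under the dial: OFF, and ON, which lies 45 to 79 degrees (0.78 to 1.38 rad) clockwise past OFF, elsewhere at each start. A notch leaves the dial 0.055 rad of play to either side.
- dial: White plastic dial: round skirt 57 mm in diameter, 8 mm thick; on it a grip bar 48 mm long (dial's x), 14 mm thick (its y), 22 mm tall. Origin on the axis at the skirt's underside, 13 mm above the steriliser's top when home. Starts home in OFF, its x along the steriliser's x. It turns only clockwise seen from above, from OFF to 1.8 rad, with about 0.03 N m of friction, only when lifted.
- dial_pointer (a point): Pointer on the -x end of the grip bar, 26 mm from the axis, 30 mm above the dial's origin. In OFF it points to the steriliser's -x (drawer front); turned clockwise it moves towards the steriliser's +y. Raised marks on the steriliser: a long line at OFF, three short ones over the range where ON may lie.
- collar_face (a point): Centre of the collar's upper face, on the dial's axis. Under its skirt the dial carries a tooth 5 mm wide, 22 mm off the axis, reaching 8 mm below this face when home. The tooth is sprung: pushed up it gives 4 mm (1.5 N to start, 1.5 N more per mm), then is solid. It snaps if the collar presses on it, from below or sideways, with more than 25 N.
- dial_grip (a point): Centre of the dial's grip bar, on the axis, 19 mm above the dial's origin (32 mm above the steriliser's top when home): the point to grip. The bar reaches 11 mm above and below it.
- spindle (a joint): Lift of the dial in m: 0 home, 0.014 fully out (a stop). It needs about 4 N to move and stays where left. Locked below 0.008; above, the tooth is clear of the collar. Lowered onto the flat, the tooth touches at 0.008 and is solid at 0.004; over a notch it drops in: the push eases to about 3 N, the dial can turn no farther, and it can be pushed to 0.
- saucer: Glass saucer, 110 mm in diameter and 18 mm high, on top of the steriliser, some 170 mm from the dial. Origin at the centre of its underside.
- bowl: Yellow melamine bowl, 130 mm in diameter, 60 mm high, on the shelf to the robot's right. Origin at the centre of its underside.
- pot_lid: Aluminium pot lid, 170 mm in diameter, with a black knob, 40 mm high, on the shelf to the robot's right. Origin at the centre of its underside.
- dispenser: Clear push-pump dispenser, 66 mm in diameter, 172 mm high, behind the steriliser. Origin at the centre of its underside.
- cup: White china cup, 72 mm in diameter, 85 mm high, behind the steriliser. Origin at the centre of its underside.
- spatula: Wooden spatula, 290 mm long, lying behind the steriliser. Origin under its middle.

How it is judged:
On the way, in this order (a step that is already met when the one before it is completed fails the run):
1. the dial is pulled out of its OFF notch (value of joint spindle above 0.0082 m and angle between the x axis of dial and the x axis of steriliser, either way round below 0.2 rad), for 0.1 s.
2. the dial, still out, is turned well away from OFF (value of joint spindle above 0.003 m and angle between the x axis of dial and the x axis of steriliser, either way round above 0.6 rad), for 0.1 s.
At the end, for the whole second after the job is handed in: The dial is fully home (lift under 2 mm) in the ON notch (turned more than 0.65 rad from OFF, which only the ON notch allows when home), released and at rest (value of joint spindle below 0.002 m and angle between the x axis of dial and the x axis of steriliser, either way round above 0.65 rad and angular speed of dial below 0.05 rad/s and linear speed of dial below 0.01 m/s); the robot touches nothing.
It fails at once if the dial's tooth is forced against the collar with more than 25 N (contact force between dial and collar above 25 N).
It fails at once if a dish or utensil is moved by more than 20 mm (distance of any of saucer, bowl, pot_lid, dispenser, cup, spatula from where it was at the start of the episode above 0.02 m).
It also fails if it takes over 58 s, if anything falls off the work surface, if the arm or the gripper's body presses on something with over 40 N, if the wrist force passes 120 N, or if a joint passes its speed limit or range.

## Working session

There is one attempt and no reset: what is moved stays moved. The work goes in short steps, each a Python script; the robot and the scene stay as the last script left them, time stands still between calls to the robot, and variables do not carry over. Pictures are saved under pics/ and viewed, at most 10 in all, crops included, and the job is handed in when it is done.

```bash
mkdir -p pics; ls; python3 - <<'E'
from station import ctrl,get_state,vision,models
import cv2,numpy as np
s=get_state();print(s['time'],s['tcp_pos'],s['eef_rot'],s['contact_force'],s['wrist_torque'],s['width'],ctrl.pinch_z)
ims=[]
for c in("scene","top"):
    im,d=vision.grab_frame(c);ims.append(im);np.savez(f'{c}.npz',im=im,d=d)
    i=vision.camera_info(c);M=i["mtx"];R=np.array(i["R"]);t=np.array(i["t"])
    print(c,'cam at',-R.T@t)
    for n in("steriliser","collar","dial","dial_pointer","dial_grip","saucer"):
        for r in models.masks_of(c,n)[:2]:
            m=r["mask"]&(d>0);v,u=np.nonzero(m);z=d[m]
            P=(np.linalg.inv(M)@np.vstack([u*z,v*z,z])).T;W=(P-t)@R
            print(c,n,round(r["p"],2),np.round(r["point"]),m.sum(),np.round(np.median(W,0),3),np.round(W.min(0),3),np.round(W.max(0),3))
    cv2.imwrite(f'pics/{c}.png',im)
E
```

```text
pics
0.0 [0.21523097 0.58624247 0.23044407] [-1.48921845e-04  1.74963519e-01  9.84574521e-01 -8.69894871e-04] [-0.77591284 -0.38417004 -0.0501066 ] [-0.02361325 -0.00546302  0.01367876] 0.08519011582601556 -0.0187
scene cam at [ 1.2385423  -0.01095647  0.96639878]
scene steriliser 0.63 [347. 227.] 11007 [ 0.57  -0.071  0.119] [ 0.258 -0.269 -0.006] [0.667 0.128 0.166]
scene steriliser 0.43 [314. 196.] 360 [ 0.53  -0.147  0.142] [ 0.498 -0.173  0.122] [ 0.551 -0.122  0.166]
scene collar 0.72 [316. 198.] 411 [ 0.528 -0.147  0.142] [ 0.496 -0.176  0.122] [ 0.551 -0.121  0.166]
scene collar 0.72 [307. 318.] 1531 [ 0.816 -0.126  0.113] [ 0.763 -0.179 -0.001] [ 0.835 -0.098  0.175]
scene dial 0.69 [316. 195.] 435 [ 0.526 -0.147  0.142] [ 0.456 -0.178  0.118] [ 0.551 -0.121  0.166]
scene dial 0.62 [213. 262.] 3159 [ 0.652 -0.383  0.012] [ 0.556 -0.472 -0.003] [ 0.727 -0.305  0.045]
scene dial_pointer 0.97 [315. 197.] 430 [ 0.527 -0.148  0.142] [ 0.477 -0.178  0.119] [ 0.551 -0.121  0.166]
scene dial_grip 0.96 [314. 198.] 423 [ 0.527 -0.147  0.142] [ 0.474 -0.176  0.122] [ 0.551 -0.121  0.16
[... 164 characters left out ...]
0.61 [300. 276.] 13882 [ 0.524 -0.082  0.12 ] [ 0.372 -0.261 -0.004] [0.66  0.135 0.167]
top collar 0.5 [326. 145.] 1089 [ 0.784 -0.127  0.114] [ 0.757 -0.176 -0.004] [ 0.838 -0.099  0.178]
top dial 0.58 [331. 301.] 77 [ 0.503 -0.15   0.132] [ 0.486 -0.173  0.121] [ 0.549 -0.12   0.141]
top dial_pointer 0.72 [335. 283.] 704 [ 0.518 -0.148  0.141] [ 0.488 -0.176  0.12 ] [ 0.545 -0.122  0.167]
top dial_pointer 0.54 [301. 277.] 14000 [ 0.524 -0.082  0.12 ] [ 0.36  -0.263 -0.005] [0.672 0.144 0.167]
top dial_grip 0.66 [335. 281.] 661 [ 0.518 -0.149  0.141] [ 0.49  -0.178  0.134] [ 0.545 -0.123  0.167]
top saucer 0.87 [244. 288.] 2483 [0.5   0.029 0.13 ] [ 0.447 -0.026  0.117] [0.555 0.081 0.141]
```

```bash
python3 - <<'E'
import cv2,numpy as np
from station import vision
for c in("top","scene"):
    f=np.load(f'{c}.npz');im,d=f['im'],f['d'];i=vision.camera_info(c);M=i["mtx"];R=np.array(i["R"]);t=np.array(i["t"])
    v,u=np.mgrid[:480,:640];P=np.stack([u*d,v*d,d],-1).reshape(-1,3)@np.linalg.inv(M).T;W=(P-t)@R
    W=W[d.ravel()>0]
    b=W[(abs(W[:,2]-.12)<.006)&(W[:,0]>.35)&(W[:,0]<.70)&(W[:,1]>-.3)&(W[:,1]<.2)]
    print(c,'box',np.median(b[:,2]),cv2.minAreaRect((b[:,:2]*1000).astype(np.float32)),len(b))
    n=W[(abs(W[:,0]-.518)<.05)&(abs(W[:,1]+.148)<.05)]
    g=n[(n[:,2]>.155)];print(' bar',len(g),np.median(g[:,2]),g[:,:2].mean(0),cv2.minAreaRect((g[:,:2]*1000).astype(np.float32)))
    s=n[(n[:,2]>.129)];print(' dial',len(s),cv2.minEnclosingCircle((s[:,:2]*1000).astype(np.float32)))
a=cv2.imread('pics/top.png');crop=cv2.resize(a[210:360,180:400],None,fx=3.6,fy=3.6,interpolation=cv2.INTER_CUBIC)
cv2.imwrite('pics/crop.png',crop)
E
```

```text
top box 0.11958460695262944 ((517.4423217773438, -60.1767578125), (199.73623657226562, 319.88433837890625), 19.430984497070312) 13486
 bar 196 0.16220167097671656 [ 0.51709606 -0.15017978] ((516.1233520507812, -150.746826171875), (50.85508346557617, 13.953730583190918), 19.47287368774414)
 dial 841 ((517.673583984375, -150.36599731445312), 32.59122085571289)
scene box 0.11968908895282636 ((520.4892578125, -59.050323486328125), (203.1682586669922, 319.97650146484375), 19.36493492126465) 7537
 bar 116 0.1624237139979034 [ 0.52342244 -0.14858315] ((520.119140625, -149.33590698242188), (51.77201843261719, 14.116362571716309), 20.59314727783203)
 dial 506 ((521.9625854492188, -148.6477508544922), 33.46664810180664)
```

View pics/top.png

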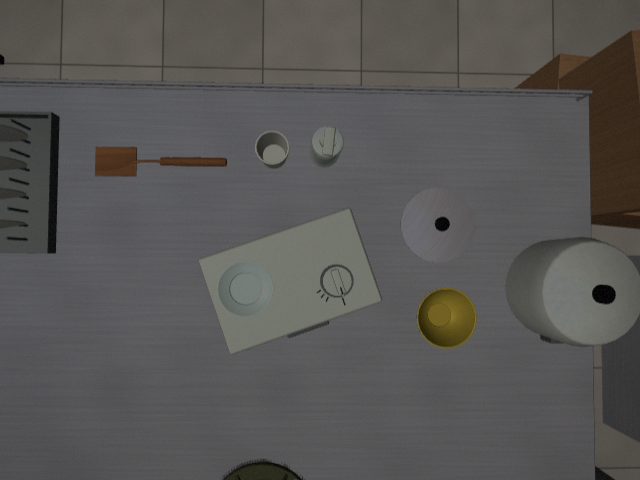

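View pics/crop.png

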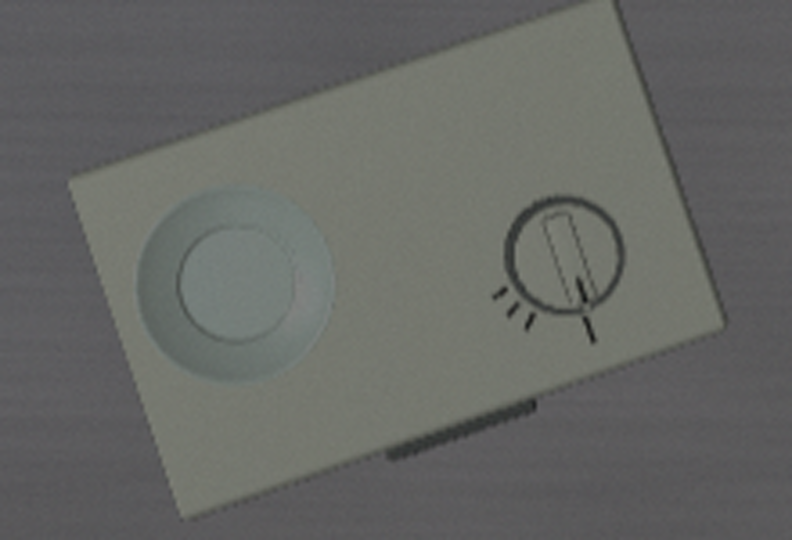

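```bash
cat > h.py <<'E'
import numpy as np
from scipy.spatial.transform import Rotation as Ro
from station import ctrl,get_state,vision,models,ticket
YAW=0.339; AX=np.array([.518,-.150])
def quat(phi): # tool down, closing line (tool y) at world angle phi
    y=np.array([np.cos(phi),np.sin(phi),0]);z=np.array([0,0,-1.])
    return Ro.from_matrix(np.c_[np.cross(y,z),y,z]).as_quat(scalar_first=True)
def phi_now():
    y=Ro.from_quat(get_state()['eef_rot'],scalar_first=True).as_matrix()[:,1];return np.arctan2(y[1],y[0])
def show(tag,f0=np.zeros(3)):
    s=get_state();print(tag,'t%.2f'%s['time'],'tcp',np.round(s['tcp_pos'],4),'phi %.3f'%phi_now(),'F',np.round(s['contact_force']-f0,1),'T',np.round(s['wrist_torque'],2),'w%.4f g%.1f'%(s['width'],s['gripper_force']),flush=True)
    return s
E
python3 - <<'E'
from h import *
print(phi_now())
for b in(1,-1):
    for a in(0,.5,1.,1.5,1.8):
        q=ctrl.ik([*AX,.145],quat(YAW+b*np.pi/2-a));print(b,a,None if q is None else np.round(q,3))
E
```

```text
1.219034444053717
1 0 [ 0.228  0.46   0.012  1.851 -0.007  0.831  2.154]
1 0.5 [ 0.133  0.465  0.152  1.852 -0.092  0.831  1.742]
1 1.0 [ 0.047  0.475  0.281  1.853 -0.172  0.837  1.324]
1 1.5 [-0.     0.483  0.353  1.854 -0.217  0.842  0.871]
1 1.8 [-0.024  0.488  0.39   1.854 -0.241  0.845  0.595]
-1 0 [-0.16   0.528  0.608  1.856 -0.384  0.877 -0.597]
-1 0.5 [-0.211  0.55   0.696  1.856 -0.444  0.896 -1.035]
-1 1.0 [-0.342  0.637  0.953  1.858 -0.624  0.979 -1.345]
-1 1.5 [-0.419  0.734  1.151  1.858 -0.767  1.079 -1.694]
-1 1.8 [-0.419  0.734  1.151  1.858 -0.767  1.079 -1.994]
```

```bash
python3 - <<'E'
from h import *
p=quat(YAW+np.pi/2)
ctrl.movep([*AX,.215],p);show('above')
ctrl.movel([*AX,.160]);show('low')
print(get_state()['qpos'])
import cv2
im,d=vision.grab_frame("scene");cv2.imwrite('pics/near.png',cv2.resize(im[100:300,200:440],None,fx=3,fy=3))
E
```

```text
above t3.51 tcp [ 0.5183 -0.1491  0.215 ] phi 1.911 F [-0.8 -0.1  0.1] T [ 0.    0.05 -0.02] w0.0855 g0.0
low t4.03 tcp [ 0.5183 -0.1498  0.1603] phi 1.910 F [-0.3 -0.4  0.4] T [-0.03  0.01 -0.02] w0.0855 g0.0
[ 0.13906234  0.4467917   0.14212765  1.8319824  -0.08024351  0.86847616
  2.22948543]
```

View pics/near.png

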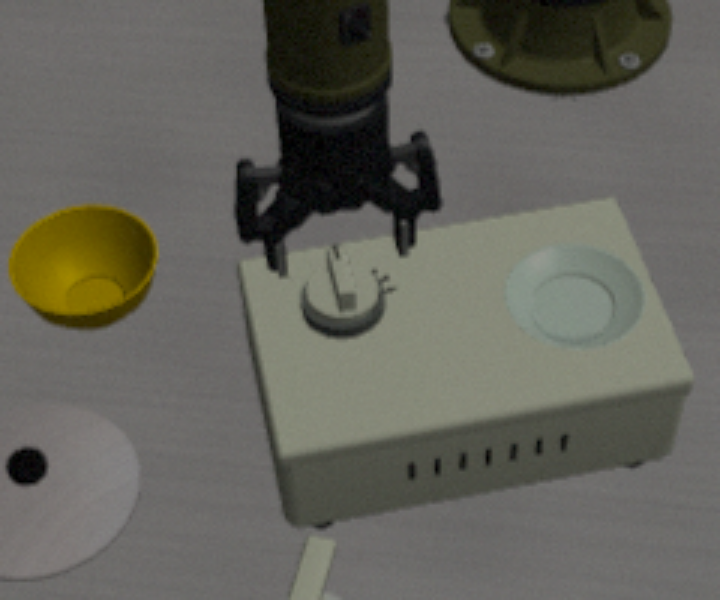

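The open fingers straddle the bar (fingers at about (280,265) and (405,245) in the crop, bar at (340,278)); nothing else is near. I'll grip gently, then check side load.

```bash
python3 - <<'E'
from h import *
s=show('pre');f0=s['contact_force']
ctrl.movel([*AX,.145]);s=show('down');f0=s['contact_force']
np.save('f0.npy',f0)
ctrl.close_gripper(force=40);ctrl.pause(.2);show('closed',f0)
c,n=np.cos(YAW),np.sin(YAW);F=get_state()['contact_force']-f0
print('along bar',F[0]*c+F[1]*n,'across',-F[0]*n+F[1]*c)
E
```

```text
pre t4.08 tcp [ 0.5187 -0.15    0.1608] phi 1.910 F [-0.1  0.1 -0.1] T [-0.01  0.03  0.01] w0.0854 g0.0
down t4.33 tcp [ 0.5179 -0.1499  0.1453] phi 1.910 F [-0.3 -0.4 -0.2] T [0.05 0.04 0.05] w0.0849 g0.0
closed t5.17 tcp [ 0.5184 -0.1508  0.1454] phi 1.909 F [ 1.  -4.3  4. ] T [-0.86 -0.1  -0.03] w0.0130 g43.7
along bar -0.5262721189789448 across -4.361018615351927
```

```bash
python3 - <<'E'
from h import *
f0=np.load('f0.npy')
e=np.array([-np.sin(YAW),np.cos(YAW)])
A=AX-.001*e
for dz in(0,.003,.006,.009,.0115):
    ctrl.movel([*A,.145+dz],max_speed=.03);show('lift %.4f'%dz,f0)
ctrl.pause(.15);show('end',f0);print(get_state()['qpos'])
E
```

```text
lift 0.0000 t5.42 tcp [ 0.5184 -0.1509  0.1454] phi 1.910 F [-0.4 -1.7  6.4] T [-0.42  0.16 -0.01] w0.0129 g43.9
lift 0.0030 t5.67 tcp [ 0.5184 -0.1509  0.1481] phi 1.910 F [ 0.8 -2.9  1.7] T [-0.48 -0.11  0.  ] w0.0131 g43.3
lift 0.0060 t5.92 tcp [ 0.5183 -0.1509  0.1511] phi 1.910 F [ 2.  -2.1  0.5] T [-0.47 -0.29  0.04] w0.0129 g43.1
lift 0.0090 t6.17 tcp [ 0.5184 -0.1509  0.1542] phi 1.910 F [ 2.  -3.   1.1] T [-0.43 -0.28 -0.04] w0.0130 g43.1
lift 0.0115 t6.42 tcp [ 0.5184 -0.1509  0.1567] phi 1.910 F [ 1.5 -2.4 -0. ] T [-0.4  -0.31 -0.05] w0.0129 g43.1
end t6.58 tcp [ 0.5184 -0.1509  0.1567] phi 1.910 F [ 1.8 -1.9  1.3] T [-0.41 -0.2  -0.01] w0.0131 g43.3
[ 0.14161553  0.45126237  0.14143759  1.83586845 -0.08139107  0.85982046
  2.23205835]
```

```bash
python3 - <<'E'
from h import *
import cv2
im,d=vision.grab_frame("scene");i=vision.camera_info("scene");M=i["mtx"];R=np.array(i["R"]);t=np.array(i["t"])
def H(d):
    v,u=np.mgrid[:480,:640];W=((np.stack([u*d,v*d,d],-1)@np.linalg.inv(M).T)-t)@R
    m=(np.hypot(W[...,0]-.520,W[...,1]+.149)<.026)&(d>0)&(W[...,2]<.185)&(W[...,2]>.11)
    return np.histogram(W[...,2][m],bins=np.arange(.115,.186,.004))
d0=np.load('scene.npz')['d'];a,b=H(d0);c,_=H(d)
for x in zip(np.round(b,3),a,c):print(*x)
cv2.imwrite('pics/lift.png',cv2.resize(np.hstack([np.load('scene.npz')['im'][150:230,270:350],im[150:230,270:350]]),None,fx=5,fy=5,interpolation=cv2.INTER_CUBIC))
E
```

```text
0.115 0 8
0.119 12 51
0.123 3 14
0.127 1 7
0.131 1 2
0.135 27 0
0.139 164 0
0.143 15 1
0.147 11 34
0.151 8 96
0.155 16 7
0.159 54 12
0.163 46 25
0.167 0 21
0.171 0 80
0.175 0 39
0.179 0 17
```

View pics/lift.png

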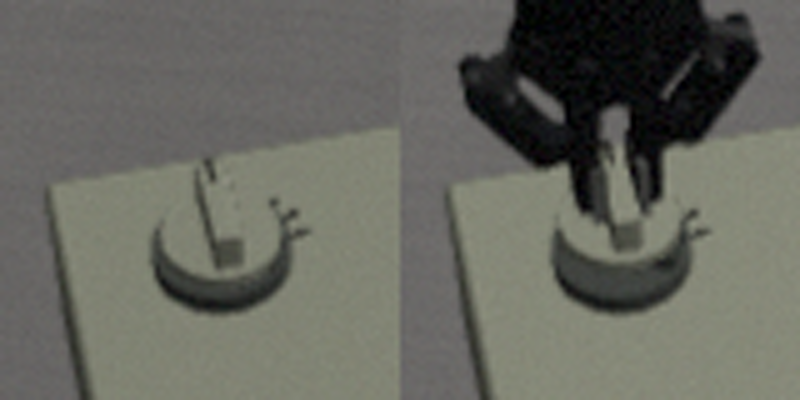

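The dial came up about 11 mm with the gripper (skirt edge clearly raised, no slip). Now I'll turn it clockwise to just short of the range where ON may lie.

```bash
cat >> h.py <<'E'
f0=np.load('f0.npy')
def F(n=3):
    a=[]
    for _ in range(n):
        s=get_state();a.append(np.r_[s['contact_force']-f0,s['wrist_torque'][2],s['tcp_pos'],phi_now()]);ctrl.pause(.02)
    return np.mean(a,0)
def out(tag,m):print(tag,'t%.1f'%get_state()['time'],'F',np.round(m[:3],1),'Tz %.3f'%m[3],'tcp',np.round(m[4:7],4),'a %.3f'%(YAW+np.pi/2-m[7]),flush=True)
E
python3 - <<'E'
from h import *
A=np.array([.5183,-.1509]);z=.1565
for a in(.1,.25,.4,.55,.70):
    ctrl.movel([*A,z],frame=quat(YAW+np.pi/2-a));m=F();out('turn %.2f'%a,m);A+=m[:2]/10000
print(A)
E
```

```text
turn 0.10 t6.9 F [ 1.7 -1.2  2.4] Tz -0.019 tcp [ 0.5183 -0.1508  0.1566] a 0.097
turn 0.25 t7.3 F [0.5 0.4 2.6] Tz -0.025 tcp [ 0.5184 -0.1506  0.1564] a 0.245
turn 0.40 t7.6 F [0.7 1.3 2.3] Tz -0.030 tcp [ 0.5184 -0.1505  0.1564] a 0.394
turn 0.55 t8.0 F [0.2 2.3 1.9] Tz -0.039 tcp [ 0.5184 -0.1503  0.1564] a 0.544
turn 0.70 t8.3 F [0.5 3.6 1.1] Tz -0.056 tcp [ 0.5185 -0.1502  0.1564] a 0.694
[ 0.51866705 -0.1502538 ]
```

```bash
python3 - <<'E'
from h import *
A=np.array([.5187,-.1502]);a=.70
for z in(.1545,.1530,.1518,.1508):
    ctrl.movel([*A,z],frame=quat(YAW+np.pi/2-a),max_speed=.02);m=F();out('z %.4f'%z,m);A+=m[:2]/10000
ref=m
for k in range(4):
    a+=.03;ctrl.movel([*A,z],frame=quat(YAW+np.pi/2-a));m=F();out('turn %.2f'%a,m);A+=m[:2]/10000
    if abs(m[3])>.25 or m[2]<ref[2]-2.5: print('drop?');break
print(A,a)
E
```

```text
z 0.1545 t8.6 F [ 0.4  2.8 -0.5] Tz 0.032 tcp [ 0.5185 -0.1501  0.1542] a 0.699
z 0.1530 t8.9 F [-0.3  2.4  0.1] Tz 0.048 tcp [ 0.5185 -0.1501  0.1529] a 0.700
z 0.1518 t9.2 F [-1.6  1.2  3.6] Tz 0.025 tcp [ 0.5186 -0.1501  0.1519] a 0.700
z 0.1508 t9.5 F [-2.5 -0.1  5.2] Tz 0.046 tcp [ 0.5186 -0.1501  0.151 ] a 0.700
turn 0.73 t9.8 F [-0.9 -0.1  5.3] Tz 0.001 tcp [ 0.5186 -0.15    0.1511] a 0.730
turn 0.76 t10.1 F [-1.  -0.8  4.9] Tz 0.031 tcp [ 0.5186 -0.15    0.1511] a 0.760
turn 0.79 t10.4 F [-0.4 -0.2  4.8] Tz 0.019 tcp [ 0.5186 -0.15    0.1511] a 0.789
turn 0.82 t10.7 F [-0.2  0.1  5.6] Tz 0.000 tcp [ 0.5186 -0.15    0.1511] a 0.820
[ 0.51805156 -0.14966885] 0.8200000000000001
```

```bash
python3 - <<'E'
from h import *
A=np.array([.5182,-.1498]);a=.82;z=.1505
while a<1.46:
    a+=.03;ctrl.movel([*A,z],frame=quat(YAW+np.pi/2-a));m=F(4);out('turn %.2f'%a,m);A+=m[:2]/20000
    if abs(m[3])>.12 or m[2]<3.6 or a-(YAW+np.pi/2-m[7])>.012: print('drop?');break
print(A,a)
E
```

```text
turn 0.85 t11.0 F [-0.7  0.3  6.5] Tz 0.009 tcp [ 0.5186 -0.1499  0.1508] a 0.849
turn 0.88 t11.4 F [0.  0.  6.5] Tz 0.006 tcp [ 0.5187 -0.1499  0.1508] a 0.879
turn 0.91 t11.7 F [0.3 0.3 6.4] Tz -0.006 tcp [ 0.5187 -0.1499  0.1508] a 0.909
turn 0.94 t12.0 F [0.1 0.  6.1] Tz 0.019 tcp [ 0.5187 -0.1499  0.1508] a 0.939
turn 0.97 t12.3 F [-0.1  0.7  6.3] Tz 0.006 tcp [ 0.5187 -0.1498  0.1508] a 0.969
turn 1.00 t12.6 F [-0.5  0.2  6. ] Tz 0.000 tcp [ 0.5188 -0.1498  0.1508] a 0.999
turn 1.03 t12.9 F [-0.   0.4  5.8] Tz 0.025 tcp [ 0.5188 -0.1498  0.1508] a 1.029
turn 1.06 t13.3 F [-0.1  0.8  5.2] Tz 0.008 tcp [ 0.5188 -0.1497  0.1508] a 1.059
turn 1.09 t13.6 F [0.2 0.7 6. ] Tz -0.016 tcp [ 0.5188 -0.1497  0.1508] a 1.089
turn 1.12 t13.9 F [ 0.3 -0.   6. ] Tz 0.019 tcp [ 0.5189 -0.1497  0.1508] a 1.119
turn 1.15 t14.2 F [1.8 0.3 4.2] Tz -0.123 tcp [ 0.5189 -0.1496  0.1506] a 1.149
drop?
[ 0.51826549 -0.14960684] 1.1500000000000001
```

```bash
python3 - <<'E'
from h import *
A=np.array([.5184,-.1496]);z=.1505
out('still',F(4))
for a in(1.165,1.18):
    ctrl.movel([*A,z],frame=quat(YAW+np.pi/2-a));m=F(4);out('turn %.3f'%a,m)
    if abs(m[3])>.2:break
for z in(.1497,.1490):
    ctrl.movel([*A,z],max_speed=.02);m=F(4);out('z %.4f'%z,m)
    if m[2]>8:print('hard');break
E
```

```text
still t14.3 F [2.1 0.4 3.3] Tz -0.104 tcp [ 0.5189 -0.1496  0.1506] a 1.149
turn 1.165 t14.6 F [3.3 0.4 2.8] Tz -0.076 tcp [ 0.5188 -0.1496  0.1506] a 1.165
turn 1.180 t14.9 F [4.5 0.6 1.7] Tz -0.014 tcp [ 0.5188 -0.1496  0.1506] a 1.180
z 0.1497 t15.2 F [5.4 0.2 1.8] Tz -0.029 tcp [ 0.5188 -0.1496  0.1497] a 1.180
z 0.1490 t15.5 F [5.4 0.1 2.3] Tz -0.034 tcp [ 0.5188 -0.1496  0.149 ] a 1.180
```

Push eased to about 2 N at a lift where the flat would be solid: the tooth is in the notch. Pushing home in small steps.

```bash
python3 - <<'E'
from h import *
A=np.array([.5189,-.1496])
for z in(.1480,.1470,.1460,.1453,.1446,.1440):
    ctrl.movel([*A,z],max_speed=.02);m=F(4);out('z %.4f'%z,m);A+=m[:2]/20000
    if m[2]>12 or abs(m[3])>.25:print('stop');break
E
```

```text
z 0.1480 t15.9 F [ 4.7 -0.2  1.7] Tz -0.047 tcp [ 0.5188 -0.1496  0.1478] a 1.180
z 0.1470 t16.2 F [3.9 0.2 0.8] Tz -0.008 tcp [ 0.5188 -0.1496  0.1468] a 1.180
z 0.1460 t16.5 F [ 2.  -0.1  1.2] Tz -0.054 tcp [ 0.5189 -0.1496  0.1458] a 1.180
z 0.1453 t16.8 F [ 0.  -0.2  4.9] Tz -0.016 tcp [ 0.5189 -0.1496  0.1454] a 1.180
z 0.1446 t17.1 F [-1.9  1.1 11.5] Tz -0.041 tcp [ 0.5189 -0.1496  0.1453] a 1.180
z 0.1440 t17.4 F [-3.2  1.6 16.5] Tz -0.015 tcp [ 0.519  -0.1496  0.1452] a 1.180
stop
```

Bottomed at 0.1453, the original home height. Unload, release, retreat and check.

```bash
python3 - <<'E'
from h import *
import cv2
ctrl.movel([.5189,-.1496,.1450],max_speed=.02)
ctrl.ungrasp();show('open')
ctrl.movel([.5189,-.1496,.30]);show('up')
ctrl.movep([.42,.15,.35],quat(YAW+np.pi/2-1.18));show('away')
im,d=vision.grab_frame("top");cv2.imwrite('pics/end.png',cv2.resize(im[210:360,180:400],None,fx=3.6,fy=3.6,interpolation=cv2.INTER_CUBIC))
i=vision.camera_info("top");M=i["mtx"];R=np.array(i["R"]);t=np.array(i["t"])
v,u=np.mgrid[:480,:640];W=((np.stack([u*d,v*d,d],-1)@np.linalg.inv(M).T)-t)@R
n=W[(np.hypot(W[...,0]-.518,W[...,1]+.15)<.04)&(d>0)&(W[...,2]>.155)]
r=cv2.minAreaRect((n[:,:2]*1000).astype(np.float32));print('bar',len(n),np.median(n[:,2]),r,'expected yaw deg',np.degrees(YAW-1.18))
E
```

```text
open t18.39 tcp [ 0.5189 -0.1496  0.145 ] phi 0.730 F [ 0.4 -0.4 -0.8] T [ 0.01 -0.03  0.  ] w0.0854 g0.0
up t19.57 tcp [ 0.5185 -0.1494  0.2992] phi 0.730 F [ 0.2  0.4 -0.5] T [-0.03  0.02  0.05] w0.0853 g0.0
away t20.79 tcp [0.4205 0.1489 0.3498] phi 0.728 F [-0.2  0.   0.5] T [-0.04  0.01 -0.02] w0.0852 g0.0
bar 197 0.16239413483819504 ((516.52197265625, -149.0786590576172), (14.301310539245605, 51.205265045166016), 41.530784606933594) expected yaw deg -48.18575057050223
```

View pics/end.png

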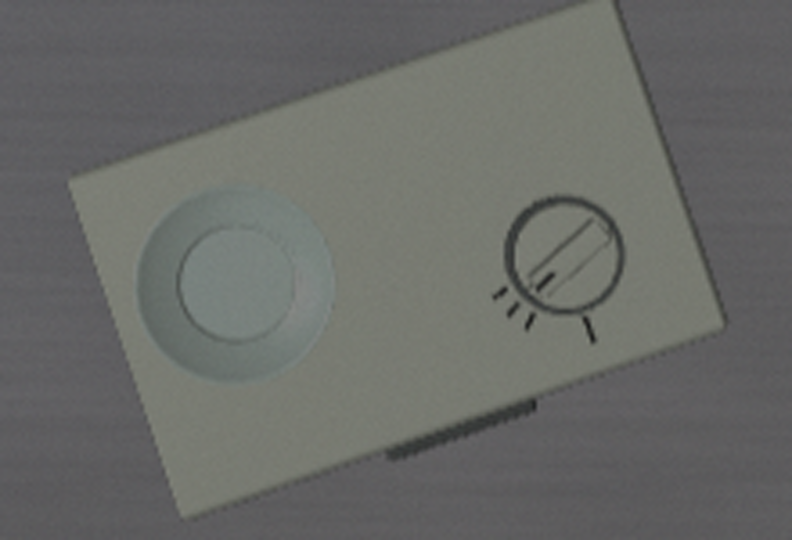

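The pointer (crop about (545,282)) lies within the three ON marks. The bar's top is at 0.1624, the same height as when home at the start, and the saucer has not moved. Handing in.

```bash
python3 -c "
from station import ticket
print(ticket.close_job())"
```

```text
the job is handed in; nothing more can be done
None
```

The dial is fully home in the ON notch, about 1.18 rad clockwise of OFF, and released. The saucer is where it was, the arm went near no other dish, and I handed the job in at about 21 s on the robot's clock.

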